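Balance the welded bar on the knife edge and mark the spot

TASK

The welded copper-aluminium bar lies tipped in the cradle of the knife-edge balance: slide it along the cradle, without lifting it out, until it balances and the cradle stays level by itself. Then set the red saddle marker (not the blue one) upright astride the bar, right above the knife edge, to mark the balance point, and leave bar and marker there, level and free.

Things in the scene. Friction and masses are not known exactly. Their poses are not given: they have to be found in the camera images.
- bar_mid (a point): Middle of the bar (half length, half height): 220 mm long, 20 wide, 24 high, 0.46 kg, lying loose in the cradle, copper end hanging low. x along it to the copper end, z up. 160 mm silver aluminium, then 60 mm copper. It balances at a point 31 mm from here towards the copper end (79 mm from the copper end face, 19 mm from the dark seam). 5 N on an end face, or a grip on its sides, slides it.
- knife (a point): Middle of the fixed knife edge, 60 mm above the table. x along cradle and bar to the copper end, y across, z up. On it rocks the cradle, an aluminium trough 120 mm long (x), 30 wide; its floor, carrying the bar, is 6 mm above this point, lips 6 mm higher, 24 apart. Level, the bar's top is 30 mm above this point. Base plate 150 x 90 x 10 mm on the table turns with it.
- cradle (a joint): Tilt of the cradle on the knife edge, rad: 0 level, positive with the copper end down, as at the start. Out of balance it rests on a stop at +0.12 or -0.12. A weak centring spring steadies it: it rests at 0 with the bar's balance point above the knife edge and tilts about 0.0055 rad per mm off it. A red needle on its side shows the tilt.
- red_marker_mid (a point): Middle of the red marker (25 mm up), an upside-down plastic U, 50 mm high, 40 g; a blue twin is near. x: length, 24 mm, goes along the bar. y: width, 38 mm, slot 30 mm goes over the bar. Two legs 14 mm high, a 6 mm plate on them (underside 11 mm below this point), then the grip: a 14 x 14 mm post, 30 mm tall. Stands on its legs. Astride the level bar this point is 41 mm above the knife edge.
Things that resemble listed ones, but are neither listed nor needed, are in the scene too. Leave any purple look-alike of the part that bears knife alone.

How it is judged:
On the way, in this order (a step that is already met when the one before it is completed fails the run):
1. the bar balances: the cradle stays level within 0.065 rad for half a second, with the robot off the bar and the cradle and the marker not yet on the bar (value of joint cradle between -0.065 and 0.065 rad and contact force between bar and the arm below 0.05 N and contact force between each of bar, cradle and the fingers below 0.05 N and horizontal distance between red_marker_mid and bar_mid above 0.08 m), for 0.5 s.
2. the red marker sits astride the bar above the knife edge (x of red_marker_mid in the frame of knife between -0.015 and 0.015 m and y of red_marker_mid in the frame of knife between -0.012 and 0.012 m and z of red_marker_mid in the frame of knife between 0.035 and 0.047 m), for 0.2 s.
At the end, for the whole second after the job is handed in: The bar lies in the cradle, which rests level within 0.065 rad; the red marker sits upright (within 0.2 rad) astride the bar, its plate on the bar's top within 6 mm, its middle within 15 mm of the knife edge along the bar and 12 mm across it; all is at rest (all of step 2 and value of joint cradle between -0.065 and 0.065 rad and velocity of joint cradle between -0.1 and 0.1 rad/s and angle between red_marker_mid's own z axis and vertical below 0.2 rad and z of bar_mid in the frame of knife between 0.01 and 0.024 m); the robot touches nothing.
It fails at once if the bar is lifted out of the cradle or knocked off it (z of bar_mid in the frame of knife above 0.04 m or z of bar_mid in the frame of knife below 0 m).
It also fails if it takes over 61 s, if anything falls off the work surface, if the arm or the gripper's body presses on something with over 40 N, if the wrist force passes 120 N, or if a joint passes its speed limit or range.

ROBOT

A 6-joint arm with a two-finger parallel gripper is mounted at the origin on the work surface. World frame = base frame: x ahead of the robot, y to its left, z up, the work surface at z = 0. Lengths are in m, angles in rad, forces in N, time in s.
With the tool pointing down it reaches from about 0.25 to 0.725 m from the base axis. Payload 4 kg.
Tool frame: the origin (TCP) lies midway between the tips of the shut fingers; the grasp point (between the pads) lies 19 mm behind it; z points along the fingers, y is the direction in which the jaws open and shut (so a half turn about z gives the same grasp; the last joint's range is limited). The gripper opens to 85 mm and grips with 20 to 120 N. Pads are 22 mm wide; open, the fingers measure 114 mm over their backs; the gripper's body (76 mm by 85 mm) begins 54 mm behind the grasp point. The pads swing forward as they close: fully open they stand 13 mm farther back than shut.
Start: joints at [-1.267, 0.241, 0.005, 1.335, 0, 1.571], TCP at [0.15, -0.477, 0.231] pointing down, gripper open.
Joint ranges: [-2.72, 2.72], [-1.05, 1.87], [-1.09, 1.28], [-1.99, 2.15], [-1.42, 1.44], [-3.14, 3.14]. Speed limits (rad/s): [2.79, 2.79, 3.14, 3.14, 3.14, 3.14].

INTERFACE

Orientations are given as a unit quaternion [x, y, z, w].
In Python, from workcell import get_obs, camera, camera_model, job_done, masks_of gives the robot as it stands.
- The arm moves only by the tool jog_arm, never from a script. Its argument "deltas" is a list that holds one entry, the list of rows, each a list of 7 numbers: the shift along the tool's x, y, z in mm, then the turn, a rotation vector about the tool's x, y, z in degrees, then the finger opening in mm, from 0 to 85.4. A call has 1 to 5 rows; each row shifts and turns the pose as measured when the row begins, along the tool's axes as they then stand; what a row does not reach is not made up. A row lasts 1/10 s, in which the tool goes at most 50 mm and 8.59 degrees, less where a joint would pass 70% of its speed; a pose out of reach is approached as far as the arm can. A call with a gripper value outside its range is refused whole. The fingers move at their own pace and stop on an object; the grip force is fixed at half the most. Time passes only in rows, so rows that do not move let the fingers close. It gives the time, the measured TCP pose, the force and the opening at its end, in the units of the state.
- get_obs(): the state, without advancing time (a new reading comes with each control period).
- camera(name): name is "scene" or "top"; returns the picture (420x560x3 uint8, red, green, blue); there is no depth.
- camera_model(name): a dict with "fovy" (degrees; the focal length in pixels is half the picture's height over the tangent of half this angle, whatever the lens; pixels are square), "cx", "cy" (the principal point, pixels), "pose" (4x4, takes a point from camera to world coordinates). Camera axes: x right, y down, z forward; pixel columns grow to the right and rows downward; lengths in m; the calibration is good to about 2 mm. A picture is of the moment at which its call begins. camera_model takes no time and is no camera call.
- job_done(): hands the job in, once; it reports no verdict.
Trained networks look in the newest picture that a camera, given by its name, has taken for a name from the list of things; names that differ only in an ending like _2 or _b are one class to them, and where a whole thing is asked for, a point or a joint stands for the part that bears it (a point fixed in the world has none). Each returns a list of dicts, best first, with "conf" (0 to 1); they miss things now and then, are a little off and sometimes report something else, mostly with a low value. They report only what shows in the picture. A call takes as long as a camera call. They do not tell look-alikes from the thing itself.
- masks_of(target, camera): "pixels" (420x560 bool, what is visible of it) and "at" ([column, row] in pixels, amid what is visible of it).
The state is a dict: "clock": time; "joint_pos": joint angles; "joint_vel": joint speeds; "tau": joint torques, N m; "eef_pos": TCP position; "tool_rot": TCP orientation; "ft_force": force on the tool from outside, world axes, zero at the start; "ft_torque": the same for the moment, N m; "grip_width": finger opening in m.
Only numpy, scipy, OpenCV 4.12 (cv2) and the standard library are available. Lean on these libraries where they do the work, as an engineer would, in place of code of your own. Each camera call takes 0.05 s, during which the arm holds its last target. There are 200 camera calls.

## Working session

There is one attempt and no reset: what is moved stays moved. The work goes in short steps, Python scripts to look and compute and a tool call to move; the robot and the scene stay as the last step left them, time stands still between calls to the robot, and variables do not carry over. Pictures are saved under pics/ and viewed, about 8 in all and at most 12, crops included, and the job is handed in when it is done.

Besides the shell and the picture viewer there is one more tool, called after ">>>" as name([rows], argument=value, ...), one row to a line, values as JSON. jog_arm: Moves the arm, as the interface text tells. Its arguments: {"type":"object","properties":{"deltas":{"type":"array"}},"required":["deltas"]}

```bash
mkdir -p pics; ls
cat > h.py <<'E'
import numpy as np,cv2
from workcell import *
def K(n):
    m=camera_model(n); f=210/np.tan(np.radians(m["fovy"])/2); return f,m["cx"],m["cy"],np.array(m["pose"])
def proj(n,P):
    f,cx,cy,T=K(n); p=(np.atleast_2d(P)-T[:3,3])@T[:3,:3]; return np.c_[cx+f*p[:,0]/p[:,2],cy+f*p[:,1]/p[:,2]]
def ray(n,uv,z):
    f,cx,cy,T=K(n); d=T[:3,:3]@np.array([(uv[0]-cx)/f,(uv[1]-cy)/f,1]); o=T[:3,3]; return o+d*(z-o[2])/d[2]
def save(img,name,crop=None,s=1):
    if crop: img=img[crop[1]:crop[3],crop[0]:crop[2]]
    cv2.imwrite("pics/"+name,cv2.resize(img[:,:,::-1],None,fx=s,fy=s,interpolation=cv2.INTER_CUBIC))
E
python3 - <<'E'
from h import *
np.set_printoptions(precision=4,suppress=True)
a=camera("scene");b=camera("top")
for n in("scene","top"): print(n,camera_model(n))
np.save("pics/a.npy",a);np.save("pics/b.npy",b)
save(a,"s0.png");save(b,"t0.png")
for n,z in(("scene",.05),("top",.05)):
  for t in("bar_mid","red_marker_mid","cradle","knife"):
    try:
      for m in masks_of(t,n): print(n,t,round(m["conf"],2),m["at"],m["pixels"].sum(),ray(n,m["at"],z))
    except Exception as e: print(n,t,e)
print(get_obs())
E
```

```text
pics
scene {'fovy': 57.85426925926708, 'cx': 283.0150027082095, 'cy': 209.82072029562147, 'pose': array([[ 0.7685,  0.4831, -0.4195,  0.8298],
       [ 0.6396, -0.5972,  0.484 , -0.2898],
       [-0.0167, -0.6403, -0.7679,  0.8005],
       [ 0.    ,  0.    ,  0.    ,  1.    ]])}
top {'fovy': 51.51365724870702, 'cx': 281.669472837723, 'cy': 209.93109146231802, 'pose': array([[-0.0171, -0.9958,  0.0902,  0.3605],
       [-0.9998,  0.0174,  0.0023,  0.1424],
       [-0.0038, -0.0902, -0.9959,  1.163 ],
       [ 0.    ,  0.    ,  0.    ,  1.    ]])}
scene bar_mid 0.59 [330.6, 238.9] 1057 [0.5675 0.1853 0.05  ]
scene cradle 0.87 [298.2, 147.0] 416 [0.2992 0.3991 0.05  ]
scene cradle 0.8 [266.6, 202.5] 589 [0.3705 0.1754 0.05  ]
scene cradle 0.59 [351.8, 115.0] 295 [0.3376 0.6297 0.05  ]
scene cradle 0.47 [337.2, 246.6] 187 [0.5926 0.1768 0.05  ]
scene knife 0.95 [351.9, 130.4] 1093 [0.3809 0.5639 0.05  ]
scene knife 0.81 [271.1, 213.8] 1789 [0.4047 0.154  0.05  ]
scene knife 0.8 [325.2, 258.9] 1469 [0.5906 0.1309 0.05  ]
scene knife 0.7 [299.0, 157.7] 1383 [0.33   0.3637 0.05  ]
top bar_m
[... 353 characters left out ...]
knife 0.82 [274.9, 172.7] 1321 [0.5584 0.1608 0.05  ]
top knife 0.76 [110.1, 251.1] 2029 [0.3636 0.5841 0.05  ]
top knife 0.72 [192.6, 268.5] 1904 [0.316  0.3736 0.05  ]
top knife 0.63 [271.9, 240.2] 1819 [0.3842 0.1712 0.05  ]
{'clock': 0.5, 'joint_pos': array([-1.267 ,  0.2406,  0.0049,  1.3352, -0.    ,  1.5708]), 'joint_vel': array([0.0001, 0.0004, 0.0013, 0.0007, 0.0026, 0.0011]), 'tau': array([  0.0002, -37.1859,  25.2462,   0.0027,   0.    ,  -0.    ]), 'eef_pos': array([ 0.1496, -0.4771,  0.2313]), 'tool_rot': array([ 0.9885,  0.1513, -0.    , -0.    ]), 'ft_force': array([-0.0774,  0.0994, -0.1052]), 'ft_torque': array([-0.0016, -0.028 , -0.0043]), 'grip_width': 0.08536323043851457}
```

View pics/s0.png

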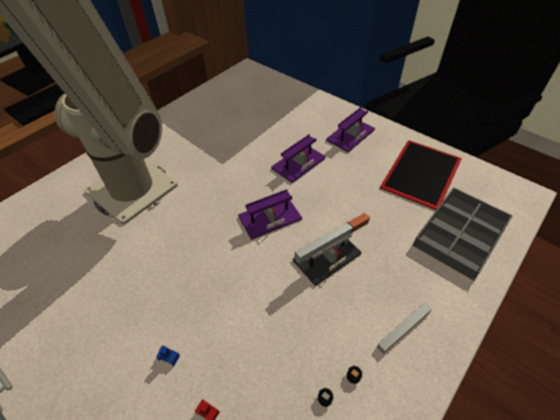

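View pics/t0.png

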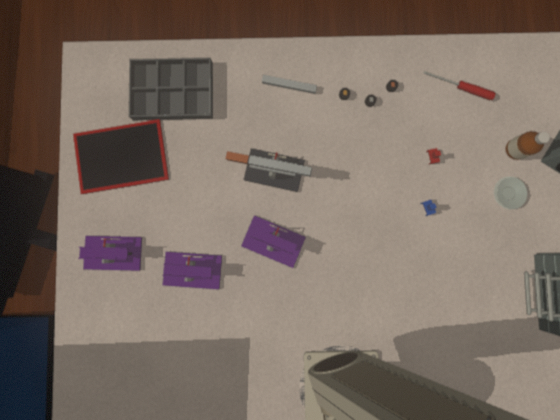

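Balance candidates: the grey-based one with the bar at top (274,168); the purple look-alikes at (273,241), (193,270) and (112,252) are to be left alone. Marker candidates: red at top (434,156), scene (206,410), and blue at top (430,207). Other red things are the screwdriver handle (478,90) and the red tray. I choose the grey balance and the red U, and check both in a close crop.

Run:
```python
from h import *
a=np.load("pics/a.npy");b=np.load("pics/b.npy")
R=lambda i,x0,y0,x1,y1,w,h:cv2.resize(i[y0:y1,x0:x1],(w,h),interpolation=cv2.INTER_CUBIC)
p=np.vstack([np.hstack([R(a,285,205,385,285,375,300),R(b,215,135,335,195,425,300*0+212).copy() if 0 else cv2.copyMakeBorder(R(b,215,135,335,195,425,212),0,88,0,0,0)]),
 np.hstack([R(a,180,385,240,420,400,233),R(b,410,140,460,169,400,233)])])
save(p,"c1.png")
```

```text
(no output)
```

View pics/c1.png

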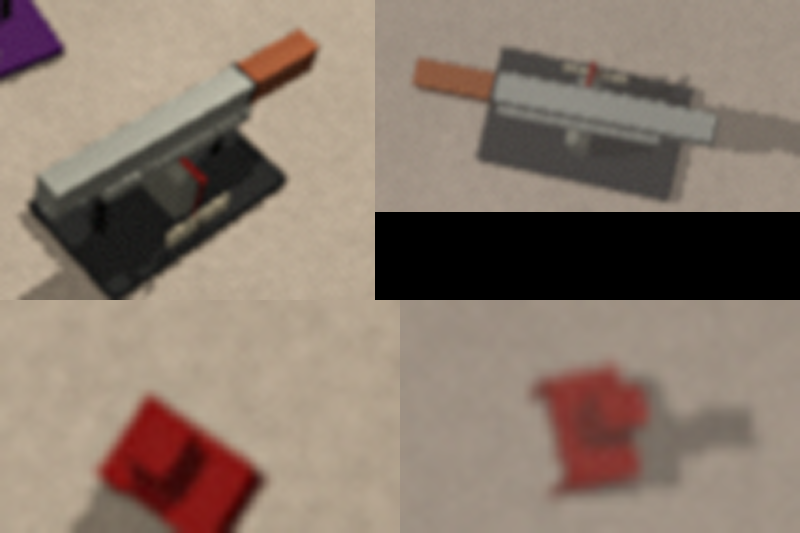

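The crop confirms it: grey base with the bar, copper end towards +y and low, and the red U upright on its legs. Next I fit box models to the masks.

```bash
cat > fit.py <<'E'
from h import *
from scipy.optimize import differential_evolution
def box(x,y,z): return np.array([[i,j,k] for i in x for j in y for k in z])/1e3
def place(P,x,y,yaw,z=0):
    c,s=np.cos(yaw),np.sin(yaw); return P@np.array([[c,-s,0],[s,c,0],[0,0,1]]).T+[x,y,z]
def draw(n,boxes,ss=4):
    m=np.zeros((420*ss,560*ss),np.uint8)
    for B in boxes: cv2.fillConvexPoly(m,cv2.convexHull(np.round((proj(n,B)+.5)*ss).astype(np.int32)),1)
    return cv2.resize(m.astype(np.float32),(560,420),interpolation=cv2.INTER_AREA)
def fit(model,masks,bounds):
    crops={}
    for n,M in masks.items():
        r,c=np.nonzero(M); crops[n]=M.astype(float)
    def cost(p):
        t=0
        for n,M in crops.items():
            d=draw(n,model(p)); t+=np.abs(d-M).sum()/M.sum()
        return t
    r=differential_evolution(cost,bounds,seed=0,popsize=8,maxiter=25,tol=1e-4,polish=False); return r.x,r.fun
MK=[box((-12,12),(-19,19),(14,20)),box((-12,12),(-19,-15),(0,14)),box((-12,12),(15,19),(0,14)),box((-7,7),(-7,7),(20,50))]
marker=lambda p:[place(B,*p) for B in MK]
def bar_pts(x,y,yaw,s,tilt,lat=0,x0=-110,x1=110):
    B=box((x0,x1),(-10,10),(6,30)); B[:,0]+=s; B[:,1]+=lat
    c,t=np.cos(tilt),np.sin(tilt); Q=np.c_[c*B[:,0]+t*B[:,2],B[:,1],-t*B[:,0]+c*B[:,2]]
    return place(Q,x,y,yaw,.06)
def big(m,near):
    k,l,st,ce=cv2.connectedComponentsWithStats(m.astype(np.uint8))
    i=1+np.argmin([np.hypot(*(ce[j]-near))-(1e3 if 0 else 0)+(1e3 if st[j,4]<15 else 0) for j in range(1,k)]); return l==i
def red(a):
    a=a.astype(int); return (a[...,0]>80)&(a[...,0]>2.2*a[...,1])&(a[...,0]>2.2*a[...,2])
def copper(a):
    a=a.astype(int); return (a[...,0]>90)&(a[...,0]>1.5*a[...,2])&(a[...,0]-a[...,1]>35)&(a[...,1]>.35*a[...,0])
E
time python3 - <<'E'
from fit import *
np.set_printoptions(precision=4,suppress=True)
im={"scene":np.load("pics/a.npy"),"top":np.load("pics/b.npy")}
mk={"scene":big(red(im["scene"]),(206,410)),"top":big(red(im["top"]),(434,155))}
cu={"scene":big(copper(im["scene"]),(359,222)),"top":big(copper(im["top"]),(236,157))}
for n in mk: print(n,mk[n].sum(),cu[n].sum())
for s in (["scene"],["top"],["scene","top"]):
  print("marker",s,*fit(marker,{n:mk[n] for n in s},[(.57,.64),(-.29,-.21),(-.8,.8)]))
hulls=lambda p:[place(box((-75,75),(-45,45),(0,10)),*p[:3])]+[bar_pts(p[0],p[1],p[2],p[3],.12)]
al={}
for n,c in(("scene",(326,252)),("top",(274,168))):
    a=im[n].astype(int); dark=a.max(2)<85
    v=np.zeros((420,560),bool); v[c[1]-45:c[1]+45,c[0]-60:c[0]+60]=1
    sat=a[...,0]-a[...,2]
    silver=(sat<8)&v   # greyish: base+bar
    m=big((silver|(dark&v)|cu[n]),c) ; al[n]=cv2.morphologyEx(m.astype(np.uint8),cv2.MORPH_CLOSE,np.ones((5,5)))>0
    o=im[n].copy(); o[al[n]]=[0,255,0]; np.save(f"pics/m_{n}.npy",o)
b=[(.52,.64),(.1,.22),(1.2,1.9),(.0,.06)]
for s in (["scene"],["top"],["scene","top"]): print("bal",s,*fit(hulls,{n:al[n] for n in s},b))
cup=lambda p:[bar_pts(p[0],p[1],p[2],0,.12,0,50,110)]
save(np.hstack([cv2.resize(np.load("pics/m_scene.npy")[200:300,270:400],(400,308)),cv2.resize(np.load("pics/m_top.npy")[130:210,210:340],(400,246+62))]),"c2.png")
E
```

```text
scene 229 154
top 68 160
marker ['scene'] [ 0.6078 -0.2685  0.2976] 0.5930676855895196Traceback (most recent call last):
  File "<stdin>", line 8, in <module>
  File "fit.py", line 19, in fit
    r=differential_evolution(cost,bounds,seed=0,popsize=8,maxiter=25,tol=1e-4,polish=False); return r.x,r.fun
    return fun(*args, **kwargs)
    ret = solver.solve()
    next(self)
    ~~~~^^^^^^
    energy = self.func(parameters)
    return self.f(x, *self.args)
           ~~~~~~^^^^^^^^^^^^^^^
  File "fit.py", line 17, in cost
    d=draw(n,model(p)); t+=np.abs(d-M).sum()/M.sum()
  File "fit.py", line 8, in draw
    for B in boxes: cv2.fillConvexPoly(m,cv2.convexHull(np.round((proj(n,B)+.5)*ss).astype(np.int32)),1)
                                                                  ~~~~^^^^^
  File "h.py", line 6, in proj
    f,cx,cy,T=K(n); p=(np.atleast_2d(P)-T[:3,3])@T[:3,:3]; return np.c_[cx+f*p[:,0]/p[:,2],cy+f*p[:,1]/p[:,2]]
              ~^^^
  File "h.py", line 4, in K
    m=camera_model(n); f=210/np.tan(np.radians(m["fovy"])/2); return f,m["cx"],m["cy"],np.array(m["pose"])
ValueError: time passes only in moves, steps and waits

real	0m11.891s
user	0m11.109s
sys	0m1.228s
```

```bash
python3 - <<'E'
import re
s=open("h.py").read()
s=s.replace("def K(n):\n    m=camera_model(n);","import functools\n@functools.cache\ndef K(n):\n    m=camera_model(n);")
open("h.py","w").write(s)
f=open("fit.py").read()
f=f.replace("(a[...,0]>80)&(a[...,0]>2.2*a[...,1])&(a[...,0]>2.2*a[...,2])","(a[...,0]>50)&(a[...,0]>1.7*a[...,1])&(a[...,0]>1.7*a[...,2])")
open("fit.py","w").write(f)
E
cat > go.py <<'E'
from fit import *
np.set_printoptions(precision=4,suppress=True)
im={"scene":np.load("pics/a.npy"),"top":np.load("pics/b.npy")}
mk={"scene":big(red(im["scene"]),(206,410)),"top":big(red(im["top"]),(434,155))}
cu={"scene":big(copper(im["scene"]),(359,222)),"top":big(copper(im["top"]),(236,157))}
for n in mk: print(n,mk[n].sum(),cu[n].sum())
P=[]
for s in (["scene"],["top"],["scene","top"]):
  r=fit(marker,{n:mk[n] for n in s},[(.57,.64),(-.29,-.21),(-.8,.8)]);print("marker",s,*r)
hulls=lambda p:[place(box((-75,75),(-45,45),(0,10)),*p[:3])]+[bar_pts(p[0],p[1],p[2],p[3],.12)]
al={}
for n,c in(("scene",(326,252)),("top",(274,168))):
    a=im[n].astype(int); dark=a.max(2)<85
    v=np.zeros((420,560),bool); v[c[1]-45:c[1]+45,c[0]-60:c[0]+60]=1
    m=big((((a[...,0]-a[...,2]<8)|dark)&v)|cu[n],c); al[n]=cv2.morphologyEx(m.astype(np.uint8),cv2.MORPH_CLOSE,np.ones((5,5)))>0
b=[(.52,.64),(.1,.22),(1.2,1.9),(.0,.06)]
for s in (["scene"],["top"],["scene","top"]):
  q=fit(hulls,{n:al[n] for n in s},b); print("bal",s,*q)
o=[]
for n,c in(("scene",(270,200,400,300)),("top",(210,130,340,230)),("scene",(170,350,248,420)),("top",(395,120,473,190))):
    i=im[n].copy(); x0,y0,x1,y1=c; S=cv2.resize(i[y0:y1,x0:x1],(400,300),interpolation=cv2.INTER_CUBIC)
    k=400/(x1-x0)
    def ol(M,col):
        M=cv2.resize(M[y0:y1,x0:x1].astype(np.float32),(400,300)); ct,_=cv2.findContours((M>.5).astype(np.uint8),0,2); cv2.drawContours(S,ct,-1,col,1)
    ol(al[n],(255,255,0));ol(draw(n,hulls(q[0])),(0,255,0));ol(draw(n,[bar_pts(*q[0],.12,0,50,110)]),(0,0,255));ol(mk[n],(255,255,0));ol(draw(n,marker(r[0])),(0,255,0)); o.append(S)
save(np.vstack([np.hstack(o[:2]),np.hstack(o[2:])]),"c2.png")
E
time python3 go.py
```

```text
scene 291 154
top 130 160
marker ['scene'] [ 0.6083 -0.2681  0.2126] 0.39905498281786944
marker ['top'] [ 0.6033 -0.2613 -0.7822] 0.4673076923076923
marker ['scene', 'top'] [ 0.6032 -0.263  -0.7901] 0.8866260243193234
bal ['scene'] [0.5764 0.1653 1.3839 0.0068] 0.310147507629705
bal ['top'] [0.5569 0.1687 1.2013 0.0233] 1.7946200510855683
bal ['scene', 'top'] [0.5745 0.1664 1.3602 0.0116] 2.1249049940950178
real	0m38.721s
user	0m54.606s
sys	0m6.535s
```

View pics/c2.png

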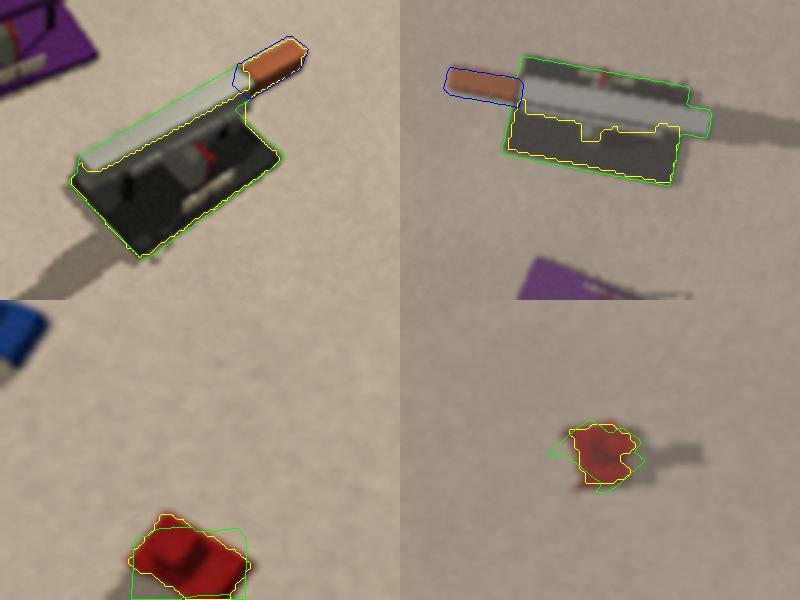

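The overlay (8 pictures planned, 4 viewed) shows the balance model matching well. The marker's yaw range was wrong: its long side runs along world x. I'll refit with better masks.

```bash
python3 - <<'E'
s=open("go.py").read()
s=s.replace("(-.8,.8)]","(.8,2.4)]")
s=s.replace("dark=a.max(2)<85","r_=a[...,2]/np.maximum(a[...,0],1); t_=np.median(r_[c[1]-45:c[1]+45,c[0]-60:c[0]+60][:8]); dark=a.max(2)<60; print(n,t_,r_[c[1]-6:c[1]+6:3,c[0]-40:c[0]+40:8])")
s=s.replace("(a[...,0]-a[...,2]<8)","(r_>(t_+.96)/2)")
open("go.py","w").write(s)
f=open("fit.py").read()
f=f.replace("(a[...,0]>50)&(a[...,0]>1.7*a[...,1])&(a[...,0]>1.7*a[...,2])","(a[...,0]>50)&(a[...,0]>1.45*a[...,1])&(a[...,0]>1.5*a[...,2])")
open("fit.py","w").write(f)
E
python3 go.py
```

```text
scene 309 154
top 152 160
marker ['scene'] [ 0.6014 -0.2617  1.7194] 0.06411812297734627
marker ['top'] [ 0.6045 -0.2628  1.7811] 0.15583881578947367
marker ['scene', 'top'] [ 0.6028 -0.2624  1.7212] 0.2883904999148357
scene 0.8 [[0.7979 0.7901 0.8132 0.8963 0.8919 0.8986 0.7571 0.9524 1.     0.7957]
 [0.7947 0.7923 0.8994 0.8988 0.9032 0.8861 0.3804 0.9333 1.     0.8222]
 [0.7957 0.8067 0.897  0.8889 0.8868 0.8615 0.8714 0.9643 0.9167 0.975 ]
 [0.7933 0.8217 0.8933 0.8769 0.8689 0.8571 0.8644 0.9583 0.9362 0.8043]]
top 0.8322981366459627 [[0.8099 0.6091 0.9424 0.9231 0.9375 0.9225 0.9302 0.9205 0.8955 0.8305]
 [0.8344 0.8269 0.9217 0.9375 0.9209 0.9375 0.9366 0.9424 0.9328 0.8655]
 [0.8313 0.8291 0.9091 0.9286 0.9386 0.9237 0.927  0.9353 0.9281 0.9231]
 [0.8291 0.8313 0.9067 0.9189 0.9231 0.9153 0.9138 0.9483 0.9338 0.9353]]
bal ['scene'] [0.5746 0.1669 1.3652 0.0116] 0.1374448123620309
bal ['top'] [0.5762 0.1633 1.3095 0.0077] 0.301082443653618
bal ['scene', 'top'] [0.5736 0.1665 1.3639 0.0075] 0.4467540438201629
```

View pics/c2.png

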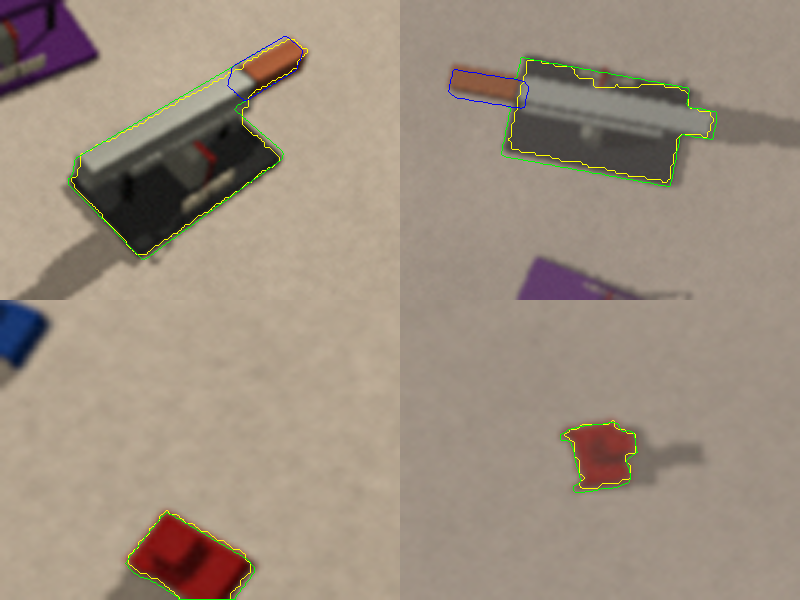

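Estimates: knife at (0.574, 0.167) with yaw 1.365, bar offset about +12 mm, so it must slide about 43 mm. Marker at (0.602, -0.262) with yaw 1.72. The plan is to push on the copper end face with shut fingers, tool x along the bar.

>>> jog_arm([
  [[36, -34, 0, 0, 0, -8.5, 0], [41, -28, 0, 0, 0, -8.5, 0], [45, -22, 0, 0, 0, -8.5, 0], [48, -15, 0, 0, 0, -8.5, 0], [49, -7, 0, 0, 0, -8.5, 0]],
])

```text
clock: 1.0
eef_pos: [0.2718, -0.2619, 0.23]
tool_rot: [0.864, 0.503, 0.0, 0.002]
ft_force: [1.7, -0.9, -1.0]
grip_width: 0.0125
```

>>> jog_arm([
  [[50, 0, 0, 0, 0, -6, 0], [49, 5, 0, 0, 0, -6, 0], [49, 10, 0, 0, 0, -6, 0], [47, 15, 0, 0, 0, 0, 0], [47, 15, 0, 0, 0, 0, 0]],
])

```text
clock: 1.5
eef_pos: [0.3918, -0.0421, 0.2316]
tool_rot: [0.771, 0.637, 0.002, 0.005]
ft_force: [1.8, -1.1, 0.6]
grip_width: -0.0
```

>>> jog_arm([
  [[47, 15, 0, 0, 0, 0, 0], [47, 15, 0, 0, 0, 0, 0], [47, 15, 0, 0, 0, 0, 0], [47, 15, 0, 0, 0, 0, 0], [47, 15, 0, 0, 0, 0, 0]],
])

```text
clock: 2.0
eef_pos: [0.5091, 0.1788, 0.2331]
tool_rot: [0.77, 0.638, 0.003, 0.007]
ft_force: [0.5, -0.8, -0.1]
grip_width: -0.0004
```

>>> jog_arm([
  [[41, 18, 0, 0, 0, 1, 0], [41, 18, 0, 0, 0, 0, 0], [41, 18, 0, 0, 0, 0, 0], [38, 16, 30, 0, 0, 0, 0], [0, 0, 45, 0, 0, 0, 0]],
])

```text
clock: 2.5
eef_pos: [0.6184, 0.3367, 0.1643]
tool_rot: [0.773, 0.634, 0.013, 0.008]
ft_force: [1.3, -0.4, 0.0]
grip_width: 0.0001
```

>>> jog_arm([
  [[-3, -9, 36, 0, 0, 0, 0], [0, 0, 36, 0, 0, 0, 0], [0, 0, 28, 0, 0, 0, 0], [0, 0, 0, 0, 0, 0, 0]],
])

```text
clock: 2.9
eef_pos: [0.6077, 0.3361, 0.0497]
tool_rot: [0.772, 0.636, 0.006, 0.007]
ft_force: [-1.2, -0.9, -0.5]
grip_width: -0.0002
```

```bash
cat > st.py <<'E'
from h import *
from scipy.spatial.transform import Rotation as R
import sys
def rel(p,k=(.574,.167,1.365)):
    d=p[:2]-np.array(k[:2]); c,s=np.cos(k[2]),np.sin(k[2]); return np.round(1e3*np.array([c*d[0]+s*d[1],-s*d[0]+c*d[1]]),1)
def state():
    o=get_obs(); r=R.from_quat(o["tool_rot"]); M=r.as_matrix()
    yaw=np.arctan2(M[1,0],M[0,0])
    tgt=R.from_euler("z",yaw)*R.from_quat([1,0,0,0])
    print("t",o["clock"],"pos",o["eef_pos"].round(4),"yaw",round(np.degrees(yaw),1),"level fix deg",(r.inv()*tgt).as_rotvec(degrees=True).round(2),"knife rel",rel(o["eef_pos"]),"F",o["ft_force"].round(2),"g",round(o["grip_width"],4),"q",o["joint_pos"].round(2))
if __name__=="__main__": state()
E
python3 st.py
```

```text
t 2.9 pos [0.6077 0.3361 0.0497] yaw 78.9 level fix deg [ 1.06 -0.02 -0.  ] knife rel [172.4   1.6] F [-1.21 -0.9  -0.49] g -0.0002 q [ 0.51  0.73  0.3   1.13 -0.01  2.27]
```

>>> jog_arm([
  [[-15, 0, -10, 1, 0, 0, 0], [-15, 0, 0, 0, 0, 0, 0], [-10, 0, 0, 0, 0, 0, 0], [-8, 0, 0, 0, 0, 0, 0], [-8, 0, 0, 0, 0, 0, 0]],
])

```text
clock: 3.4
eef_pos: [0.6008, 0.2817, 0.0702]
tool_rot: [0.772, 0.636, 0.007, -0.001]
ft_force: [-0.2, 5.0, 0.4]
grip_width: 0.0001
```

>>> jog_arm([
  [[-3, 0, 8, 0, 0, 0, 0], [-5, 0, 2, 0, 0, 0, 0], [0, 0, 0, 0, 0, 0, 0]],
])

```text
clock: 3.7
eef_pos: [0.6018, 0.2793, 0.0663]
tool_rot: [0.771, 0.637, 0.015, -0.004]
ft_force: [0.4, -0.1, 0.4]
grip_width: -0.0001
```

```bash
python3 st.py
cat > look.py <<'E'
import sys
from h import *
t=sys.argv[1]; x=[int(v) for v in sys.argv[2].split(",")]; y=[int(v) for v in sys.argv[3].split(",")]
a=camera("scene");b=camera("top");np.save(f"pics/a{t}.npy",a);np.save(f"pics/b{t}.npy",b)
f=lambda i,c:cv2.resize(i[c[1]:c[3],c[0]:c[2]],(400,400),interpolation=cv2.INTER_CUBIC)
save(np.hstack([f(a,x),f(b,y)]),f"l{t}.png")
E
python3 look.py 1 280,180,390,290 215,110,325,220
```

```text
t 3.7 pos [0.6018 0.2793 0.0663] yaw 79.2 level fix deg [ 0.75 -1.67 -0.01] knife rel [115.6  -4.2] F [ 0.38 -0.14  0.39] g -0.0001 q [0.43 0.65 0.19 1.09 0.02 2.19]
```

View pics/l1.png

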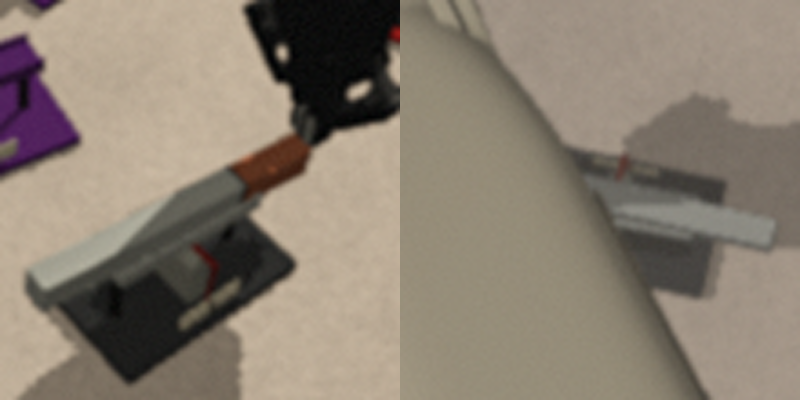

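Picture 6 shows the finger on the copper end face at scene about (364,216), with the bar sliding and still tipped. I'll push on.

>>> jog_arm([
  [[-7, -3, 4, 0.5, -1.5, 0, 0], [-7, 0, 0, 0, 0, 0, 0], [-6, 0, 0, 0, 0, 0, 0], [0, 0, 0, 0, 0, 0, 0]],
])

```text
clock: 4.2
eef_pos: [0.5991, 0.2692, 0.0672]
tool_rot: [0.769, 0.639, 0.012, -0.002]
ft_force: [-0.5, -0.0, 0.6]
grip_width: -0.0
```

```bash
python3 st.py
```

```text
t 4.2 pos [0.5991 0.2692 0.0672] yaw 79.5 level fix deg [ 0.66 -1.17 -0.01] knife rel [105.1  -3.7] F [-0.54 -0.01  0.56] g -0.0 q [0.42 0.64 0.18 1.09 0.01 2.17]
```

>>> jog_arm([
  [[-7, -2, 5, 0, 0, 0, 0], [-6, 0, 0, 0, 0, 0, 0], [-6, 0, 0, 0, 0, 0, 0], [0, 0, 0, 0, 0, 0, 0]],
])

```text
clock: 4.6
eef_pos: [0.5953, 0.2572, 0.064]
tool_rot: [0.767, 0.641, 0.018, -0.005]
ft_force: [0.6, -0.9, 0.8]
grip_width: 0.0003
```

```bash
python3 st.py; python3 look.py 2 280,180,390,290 215,110,325,220
```

```text
t 4.6 pos [0.5953 0.2572 0.064 ] yaw 79.7 level fix deg [ 0.82 -1.94 -0.01] knife rel [92.7 -2.5] F [ 0.6  -0.88  0.8 ] g 0.0003 q [0.4  0.62 0.14 1.06 0.02 2.15]
```

View pics/l2.png

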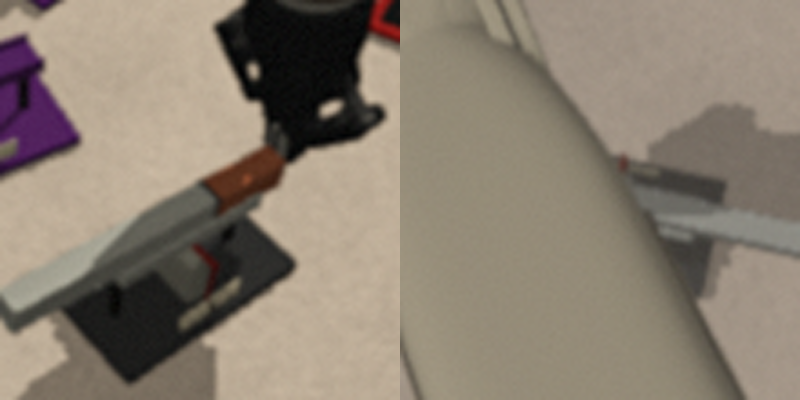

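Picture 7: seam at scene about (337,230), needle not yet centred. I'll back off and measure offset and tilt by fitting.

>>> jog_arm([
  [[20, 0, 0, 0.5, -1.5, 0, 0], [40, 0, 0, 0, 0, 0, 0], [40, 0, -20, 0, 0, 0, 0], [0, 0, 0, 0, 0, 0, 0]],
])

```text
clock: 5.1
eef_pos: [0.613, 0.3495, 0.0801]
tool_rot: [0.77, 0.638, -0.003, 0.004]
ft_force: [0.5, -0.1, -0.0]
grip_width: 0.0002
```

```bash
cat > bal.py <<'E'
import sys
from fit import *
np.set_printoptions(precision=4,suppress=True)
def mask(a,c):
    a=a.astype(int); v=np.zeros((420,560),bool); v[c[1]-45:c[1]+40,c[0]-62:c[0]+62]=1
    r=a[...,2]/np.maximum(a[...,0],1); cu=(a[...,0]>1.75*a[...,2])&(a[...,0]>1.45*a[...,1])
    m=big(((r>.88)|(a.max(2)<60)|cu)&v,c); return cv2.morphologyEx(m.astype(np.uint8),cv2.MORPH_CLOSE,np.ones((5,5)))>0
def run(t):
    a=np.load(f"pics/a{t}.npy") ; M=mask(a,(326,252))
    for lat in (0,):
      full=lambda p:[place(box((-75,75),(-45,45),(0,10)),*p[:3]),bar_pts(*p[:5],lat)]
      q,c=fit(full,{"scene":M},[(.568,.581),(.161,.172),(1.33,1.40),(-.06,.03),(-.13,.13)])
    print(t,"x y yaw s tilt",q,"cost",round(c,3)); return M,full(q),a
if __name__=="__main__":
    t=sys.argv[1]
    if t: a=camera("scene"); np.save(f"pics/a{t}.npy",a)
    M,B,a=run(t)
    x0,y0,x1,y1=270,190,390,290; S=cv2.resize(a[y0:y1,x0:x1],(600,500),interpolation=cv2.INTER_CUBIC)
    for mm,col in((M.astype(np.float32),(255,255,0)),(draw("scene",B),(0,255,0))):
        ct,_=cv2.findContours((cv2.resize(mm[y0:y1,x0:x1],(600,500))>.5).astype(np.uint8),0,2); cv2.drawContours(S,ct,-1,col,1)
    save(S,f"f{t}.png")
E
python3 st.py; python3 bal.py ""; python3 bal.py 3
```

```text
t 5.1 pos [0.613  0.3495 0.0801] yaw 79.3 level fix deg [0.11 0.51 0.  ] knife rel [186.6  -0.9] F [ 0.53 -0.12 -0.05] g 0.0002 q [ 0.52  0.74  0.42  1.25 -0.01  2.28]
 x y yaw s tilt [0.5743 0.1671 1.3438 0.008  0.1114] cost 0.124
3 x y yaw s tilt [ 0.5747  0.1656  1.3621 -0.0315  0.0542] cost 0.138
```

View pics/f3.png

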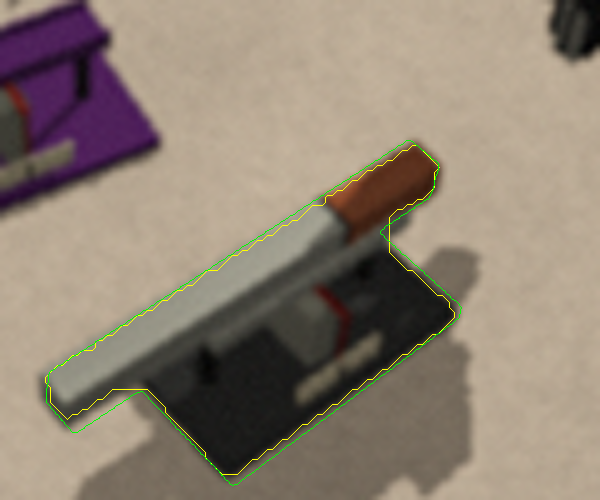

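```bash
cat > pts.py <<'E'
from fit import *
from scipy.optimize import least_squares
def solve(obs,k=(.5747,.1665,1.362)):
    # obs: list of (along from bar mid mm, y mm, z mm(6..30), u, v)
    o=np.array(obs,float)
    def pred(p):
        s,t=p; X=o[:,0]/1e3+s; Y=o[:,1]/1e3; Z=o[:,2]/1e3
        Q=np.c_[np.cos(t)*X+np.sin(t)*Z,Y,-np.sin(t)*X+np.cos(t)*Z]; return proj("scene",place(Q,*k,.06))
    r=least_squares(lambda p:(pred(p)-o[:,3:]).ravel(),[-.02,.05]); print("s %.1f mm tilt %.3f"%(r.x[0]*1e3,r.x[1]),np.round(pred(r.x)-o[:,3:],1).tolist())
E
python3 - <<'E'
from pts import *
print(proj("scene",place(box((-75,75),(-45,45),(10,11)),.5747,.1665,1.362))[::2].round(1).tolist())
c=lambda x,y:(270+x/5-.4,190+y/5-.4)
P=[(50,10,30,*c(330,200)),(110,10,30,*c(413,145)),(110,-10,30,*c(438,165)),(-110,10,30,*c(48,378)),(-110,-10,30,*c(68,402))]
solve(P); solve(P,(.5747,.1665,1.344)); solve(P,(.5747,.1665,1.38))
E
python3 - <<'E'
import cv2,numpy as np
a=np.load("pics/a.npy");b=np.load("pics/a3.npy")
f=lambda i:cv2.resize(i[225:275,315:365],(400,400),interpolation=cv2.INTER_CUBIC)[:,:,::-1]
cv2.imwrite("pics/n.png",np.hstack([f(a),f(b)]))
E
```

```text
[[316.6, 284.5], [292.1, 258.9], [362.0, 250.6], [336.9, 228.0]]
s -32.2 mm tilt 0.050 [[-2.6, -0.7], [-1.0, -1.5], [-0.0, -0.4], [-0.4, -1.2], [1.4, 0.3]]
s -31.5 mm tilt 0.031 [[-2.4, -0.8], [-0.4, -1.6], [0.5, -0.4], [-1.0, -1.4], [0.6, 0.1]]
s -32.9 mm tilt 0.067 [[-2.9, -0.7], [-1.6, -1.5], [-0.6, -0.4], [0.3, -1.0], [2.2, 0.4]]
```

View pics/n.png

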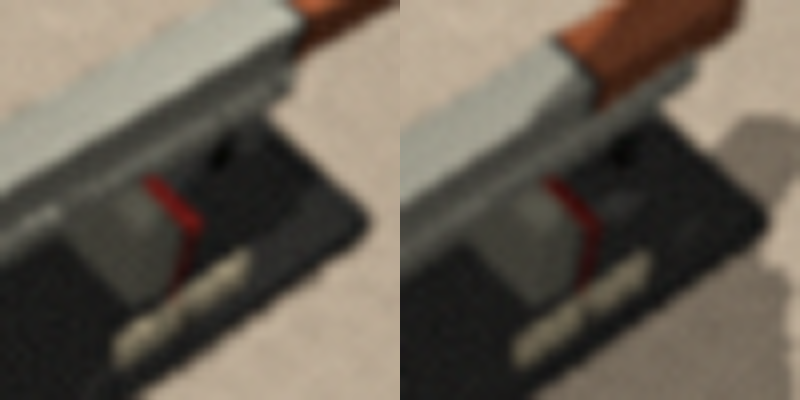

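Picture 9 compares the needle before and now: the tip moved about 1.5 px towards the scale gap. The fit gives a tilt of about 0.05, still copper-heavy. I'll approach again and push about 8 mm more.

>>> jog_arm([
  [[-35, 0, 13, 0, 0, 0, 0], [-30, 0, 0, 0, 0, 0, 0], [-11, 0, 0, 0, 0, 0, 0], [0, 0, 0, 0, 0, 0, 0]],
])

```text
clock: 5.55
eef_pos: [0.5937, 0.2642, 0.06]
tool_rot: [0.771, 0.637, -0.012, 0.005]
ft_force: [-0.5, -0.1, 0.0]
grip_width: 0.0001
```

```bash
python3 st.py
python3 - <<'E'
from h import *
a=camera("scene"); np.save("pics/a4.npy",a); b=np.load("pics/a3.npy")
A=lambda i,r:cv2.cvtColor(i,cv2.COLOR_RGB2GRAY)[r[1]:r[3],r[0]:r[2]].astype(np.float32)
for r in((275,250,310,285),(300,235,325,255)): print(cv2.phaseCorrelate(A(b,r),A(a,r)))
E
```

```text
t 5.55 pos [0.5937 0.2642 0.06  ] yaw 79.1 level fix deg [-0.41  1.39 -0.  ] knife rel [99.2  0.6] F [-0.49 -0.12  0.01] g 0.0001 q [ 0.43  0.66  0.21  1.13 -0.02  2.19]
((-0.1313755162299337, -0.07103429672125117), 1.0285336232663673)
((0.6762370796695123, -0.30604893290667157), 0.7839571175575256)
```

>>> jog_arm([
  [[-5, 0, -5, 0, 1, 0, 0], [-5, 0, 0, 0, 0, 0, 0], [-5, 0, 0, 0, 0, 0, 0], [0, 0, 0, 0, 0, 0, 0]],
])

```text
clock: 6.0
eef_pos: [0.5925, 0.2527, 0.0668]
tool_rot: [0.77, 0.638, -0.002, -0.002]
ft_force: [0.8, -0.8, 0.4]
grip_width: 0.0
```

```bash
python3 st.py
```

```text
t 6.0 pos [0.5925 0.2527 0.0668] yaw 79.3 level fix deg [-0.26  0.03 -0.  ] knife rel [87.6 -0.6] F [ 0.76 -0.82  0.43] g 0.0 q [0.4  0.63 0.17 1.11 0.   2.16]
```

>>> jog_arm([
  [[-4, 0, 0, 0, 0, 0, 0], [-3, 0, 0, 0, 0, 0, 0], [0, 0, 0, 0, 0, 0, 0], [30, 0, 0, 0, 0, 0, 0], [45, 0, -20, 0, 0, 0, 0]],
])

```text
clock: 6.5
eef_pos: [0.6032, 0.3145, 0.0842]
tool_rot: [0.772, 0.635, -0.006, -0.001]
ft_force: [0.2, 0.4, -0.6]
grip_width: -0.0002
```

>>> jog_arm([
  [[20, 0, -20, 0, 0, 0, 0], [0, 0, 0, 0, 0, 0, 0], [0, 0, 0, 0, 0, 0, 0], [0, 0, 0, 0, 0, 0, 0], [0, 0, 0, 0, 0, 0, 0]],
])

```text
clock: 7.0
eef_pos: [0.6076, 0.3347, 0.1028]
tool_rot: [0.771, 0.636, -0.007, 0.001]
ft_force: [-0.7, -0.2, 0.7]
grip_width: -0.0001
```

```bash
python3 st.py; python3 bal.py 5
python3 - <<'E'
import cv2,numpy as np
a=np.load("pics/a.npy");b=np.load("pics/a5.npy")
f=lambda i,c:cv2.resize(i[c[1]:c[3],c[0]:c[2]],(400,400),interpolation=cv2.INTER_CUBIC)[:,:,::-1]
F=cv2.resize(cv2.imread("pics/f5.png"),(400,333)); F=cv2.copyMakeBorder(F,0,67,0,0,0)
cv2.imwrite("pics/n2.png",np.hstack([F,f(b,(315,225,365,275))]))
E
```

```text
t 7.0 pos [0.6076 0.3347 0.1028] yaw 79.1 level fix deg [-0.45  0.73 -0.  ] knife rel [171.1   1.4] F [-0.65 -0.17  0.72] g -0.0001 q [ 0.51  0.71  0.42  1.29 -0.    2.27]
5 x y yaw s tilt [ 0.5741  0.1659  1.3791 -0.0371  0.047 ] cost 0.151
```

View pics/n2.png

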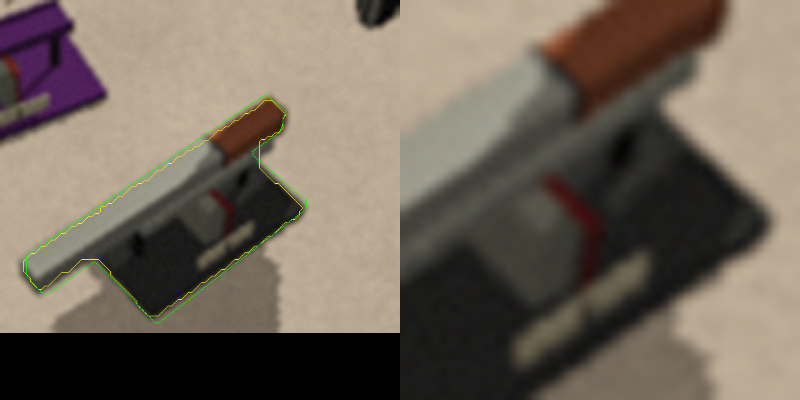

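```bash
cat > slope.py <<'E'
from bal import *
def edge(t):
    a=np.load(f"pics/a{t}.npy").astype(float); 
    # subpixel back-top edge: along columns, strongest table->bar ratio change near model line
    r=cv2.GaussianBlur(a[...,2]/a[...,0],(3,3),0); pts=[]
    L=proj("scene",bar_pts(.5745,.1662,1.362,{"":.01,"3":-.032}.get(t,-.037),.07 if t else .12,0,-100,40))
    return a,r
def edgeline(t,s,tl):
    a=np.load(f"pics/a{t}.npy").astype(float); r=cv2.GaussianBlur(a[...,2]/a[...,0],(1,5),0.8)
    k=(.5745,.1662,1.362)
    def q(x,t_):
        X=np.array([x/1e3+s]);Z=.03; return proj("scene",place(np.c_[np.cos(t_)*X+np.sin(t_)*Z,[.01],-np.sin(t_)*X+np.cos(t_)*Z],*k,.06))[0]
    p0,p1=q(-105,tl),q(45,tl); pts=[]
    for u in range(int(p0[0])+2,int(p1[0])-2):
        v=p0[1]+(u-p0[0])*(p1[1]-p0[1])/(p1[0]-p0[0]); vs=np.arange(v-6,v+6,.25)
        col=np.interp(vs,np.arange(420),r[:,u]); lo,hi=col[:6].mean(),col[-10:].mean()
        i=np.argmax(col>(lo+hi)/2) if hi>lo+.04 else -1
        if i>0: pts.append((u,vs[i]))
    pts=np.array(pts); vx,vy,_,_=cv2.fitLine(pts.astype(np.float32),cv2.DIST_HUBER,0,.01,.01).ravel()
    m=np.degrees(np.arctan2(vy,vx)); f=lambda T:np.degrees(np.arctan2(*(q(45,T)-q(-105,T))[::-1]))
    print(t or "0","n",len(pts),"slope",round(float(m),2),"pred at 0,.06,.12:",[round(float(f(T)),2) for T in(0,.06,.12)])
if __name__=="__main__":
    edgeline("",.01,.12);edgeline("3",-.032,.05);edgeline("5",-.037,.03)
    k=(.5745,.1662,1.362)
    for T in(0,.06,.12):
        X=np.zeros(2);Z=np.array([-.005,-.04]);P=proj("scene",place(np.c_[X*np.cos(T)+np.sin(T)*Z,[-.025]*2,Z],*k,.06)); print("needle",T,((P-[315,225])*8).round().tolist())
E
python3 slope.py
```

```text
0 n 44 slope -29.1 pred at 0,.06,.12: [-34.43, -32.66, -30.78]
3 n 47 slope -31.83 pred at 0,.06,.12: [-34.43, -32.66, -30.78]
5 n 47 slope -32.95 pred at 0,.06,.12: [-34.43, -32.66, -30.78]
needle 0 [[166.0, 209.0], [156.0, 274.0]]
needle 0.06 [[166.0, 210.0], [150.0, 278.0]]
needle 0.12 [[165.0, 210.0], [144.0, 283.0]]slope.py:9: RuntimeWarning: divide by zero encountered in divide
  a=np.load(f"pics/a{t}.npy").astype(float); r=cv2.GaussianBlur(a[...,2]/a[...,0],(1,5),0.8)
slope.py:9: RuntimeWarning: invalid value encountered in divide
  a=np.load(f"pics/a{t}.npy").astype(float); r=cv2.GaussianBlur(a[...,2]/a[...,0],(1,5),0.8)
```

Calibrated against the 0.12 start, the bar's edge slope gives a tilt of about -0.01. The needle, at the scale gap, gives about 0 to -0.02. So the bar balances with the robot off it. On to the marker.

>>> jog_arm([
  [[10, 0, -45, 0, 0, 0, 0], [0, 0, -45, 0, 0, 0, 40], [-48, 9, -20, 0, 0, -4, 85], [-48, 13, 0, 0, 0, -4, 85], [-48, 16, 0, 0, 0, -4, 85]],
])

```text
clock: 7.55
eef_pos: [0.6263, 0.1996, 0.2095]
tool_rot: [0.695, 0.718, -0.015, -0.002]
ft_force: [0.6, 0.3, -0.2]
grip_width: 0.0582
```

>>> jog_arm([
  [[-47, 19, 0, 0, 0, -4, 85], [-46, 19, 0, 0, 0, -4, 85], [-46, 19, 0, 0, 0, 0, 85], [-46, 19, 0, 0, 0, 0, 85], [-46, 19, 0, 0, 0, 0, 85]],
])

```text
clock: 8.05
eef_pos: [0.7452, -0.0216, 0.2124]
tool_rot: [0.643, 0.766, -0.016, -0.003]
ft_force: [1.2, 1.0, 1.1]
grip_width: 0.0851
```

```bash
python3 st.py
```

```text
t 8.05 pos [ 0.7452 -0.0216  0.2124] yaw 100.0 level fix deg [-1.62  0.92 -0.01] knife rel [-149.6 -206.1] F [1.22 0.96 1.05] g 0.0851 q [-0.02  0.84  0.94  1.69 -0.02  1.38]
```

>>> jog_arm([
  [[-35, -30, 0, -1.6, 0.9, 1.2, 85], [-35, -30, 0, 0, 0, 0, 85], [-35, -30, 0, 0, 0, 0, 85], [-35, -30, 0, 0, 0, 0, 85], [-35, -30, 0, 0, 0, 0, 85]],
])

```text
clock: 8.55
eef_pos: [0.6279, -0.232, 0.1802]
tool_rot: [0.653, 0.757, -0.008, -0.012]
ft_force: [0.4, 0.4, -0.7]
grip_width: 0.0853
```

```bash
cat >> st.py <<'E'
    if len(sys.argv)>1:
        x,y,z=map(float,sys.argv[1:4]); o=get_obs(); print("to target, tool mm",(R.from_quat(o["tool_rot"]).inv().apply([x,y,z]-o["eef_pos"])*1e3).round(1))
E
python3 st.py .602 -.262 .10
```

```text
File "st.py", line 12
    if len(sys.argv)>1:
IndentationError: unexpected indent
```

>>> jog_arm([
  [[-18, -20, 20, 0, 0, 0, 85], [0, 0, 0, 0, 0, 0, 85], [0, 0, 0, 0, 0, 0, 85]],
])

```text
clock: 8.85
eef_pos: [0.6019, -0.2622, 0.1588]
tool_rot: [0.659, 0.752, -0.01, -0.014]
ft_force: [0.6, -0.3, 0.3]
grip_width: 0.085
```

```bash
sed -i 's/if __name__=="__main__": state()/if __name__=="__main__":\n    state()/' st.py; python3 st.py .602 -.262 .10
```

```text
t 8.85 pos [ 0.6019 -0.2622  0.1588] yaw 97.5 level fix deg [-1.93 -0.5   0.01] knife rel [-414.4 -115. ] F [ 0.59 -0.31  0.32] g 0.085 q [-0.41  0.62  0.4   1.38 -0.01  1.03]
to target, tool mm [-0.3  2.1 58.7]
```

>>> jog_arm([
  [[0, 2, 40, -1.9, -0.5, -1, 85], [0, 0, 40, 0, 0, 0, 85], [0, 0, 25, 0, 0, 0, 85], [0, 0, 0, 0, 0, 0, 85]],
])

```text
clock: 9.25
eef_pos: [0.6068, -0.2604, 0.0545]
tool_rot: [0.651, 0.759, 0.002, 0.004]
ft_force: [-0.4, 0.3, -0.4]
grip_width: 0.085
```

```bash
python3 st.py .602 -.262 .027
```

```text
t 9.25 pos [ 0.6068 -0.2604  0.0545] yaw 98.8 level fix deg [0.44 0.2  0.  ] knife rel [-411.7 -119.4] F [-0.42  0.29 -0.35] g 0.085 q [-0.41  0.66  0.2   1.09  0.    1.01]
to target, tool mm [-0.8 -5.2 27.5]
```

>>> jog_arm([
  [[-1, -5, 14, 0.4, 0, 0, 85], [0, 0, 12, 0, 0, 0, 85], [0, 0, 0, 0, 0, 0, 85]],
])

```text
clock: 9.55
eef_pos: [0.6053, -0.2613, 0.03]
tool_rot: [0.65, 0.76, -0.0, 0.004]
ft_force: [0.1, 1.0, -0.4]
grip_width: 0.0849
```

```bash
python3 st.py .602 -.262 .027;python3 look.py 6 170,340,250,420 390,110,470,190
```

```text
t 9.55 pos [ 0.6053 -0.2613  0.03  ] yaw 98.9 level fix deg [0.27 0.35 0.  ] knife rel [-412.9 -118.2] F [ 0.08  0.97 -0.37] g 0.0849 q [-0.41  0.69  0.17  1.04 -0.    1.01]
to target, tool mm [-0.1 -3.4  3. ]
```

View pics/l6.png

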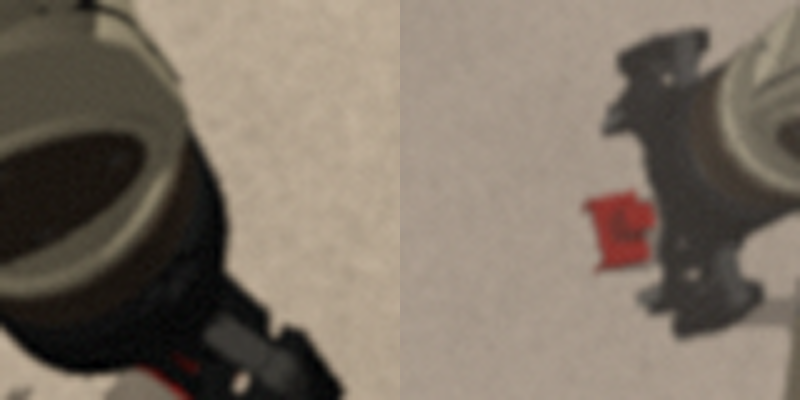

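Run:
```python
from st import *
o=get_obs(); r=R.from_quat(o["tool_rot"])
for y in(-50,0,50):
  for z in(0,-60,-100): print(y,z,((proj("top",o["eef_pos"]+r.apply([0,y/1e3,z/1e3]))-[390,110])*5+[400,0]).round().tolist())
```

```text
-50 0 [[644.0, 309.0]]
-50 -60 [[686.0, 288.0]]
-50 -100 [[717.0, 273.0]]
0 0 [[625.0, 216.0]]
0 -60 [[666.0, 191.0]]
0 -100 [[696.0, 172.0]]
50 0 [[606.0, 124.0]]
50 -60 [[645.0, 94.0]]
50 -100 [[674.0, 72.0]]
```

Picture 11 and the projection agree: the TCP is at top crop (625,216), on the marker's post, with the jaws on both sides. Closing.

>>> jog_arm([
  [[0, -3, 2, 0, 0, 0, 40], [0, 0, 0, 0, 0, 0, 20], [0, 0, 0, 0, 0, 0, 6], [0, 0, 0, 0, 0, 0, 6], [0, 0, 0, 0, 0, 0, 6]],
])

```text
clock: 10.15
eef_pos: [0.6052, -0.2636, 0.0332]
tool_rot: [0.65, 0.76, 0.001, 0.008]
ft_force: [1.0, -0.5, 5.2]
grip_width: 0.0126
```

>>> jog_arm([
  [[0, 0, 0, 0, 0, 0, 6], [0, 0, 0, 0, 0, 0, 6]],
])

```text
clock: 10.35
eef_pos: [0.6053, -0.2637, 0.0335]
tool_rot: [0.65, 0.76, 0.001, 0.008]
ft_force: [-0.2, -0.8, -1.2]
grip_width: 0.0126
```

```bash
python3 st.py .602 -.262 .027
```

```text
t 10.35 pos [ 0.6053 -0.2637  0.0335] yaw 98.9 level fix deg [0.72 0.63 0.  ] knife rel [-415.3 -118.7] F [-0.24 -0.82 -1.2 ] g 0.0126 q [-0.41  0.68  0.16  1.04 -0.    1.01]
to target, tool mm [ 2.3 -3.1  6.4]
```

>>> jog_arm([
  [[0, 0, -15, 0.5, 0.5, 0, 6], [0, 0, -35, 0, 0, 0, 6], [0, 0, -40, 0, 0, 0, 6], [0, 0, -35, 0, 0, 0, 6], [0, 0, 0, 0, 0, 0, 6]],
])

```text
clock: 10.85
eef_pos: [0.6025, -0.2625, 0.159]
tool_rot: [0.65, 0.76, -0.001, -0.002]
ft_force: [1.2, -0.0, -0.1]
grip_width: 0.0122
```

```bash
python3 st.py .5745 .1662 .20
python3 - <<'E'
from h import *
a=camera("scene");np.save("pics/a7.npy",a)
o=get_obs();print(proj("scene",o["eef_pos"]))
for m in masks_of("red_marker_mid","scene"): print(m["conf"],m["at"],m["pixels"].sum())
E
```

```text
t 10.85 pos [ 0.6025 -0.2625  0.159 ] yaw 98.9 level fix deg [-0.22 -0.14  0.  ] knife rel [-414.6 -115.7] F [ 1.2  -0.04 -0.05] g 0.0122 q [-0.41  0.6   0.36  1.34  0.    1.  ]
to target, tool mm [427.9  38.5 -40.1]
[[190.4712276  389.42659335]]
```

>>> jog_arm([
  [[40, 4, -25, 0, 0, 4, 6], [46, 1, -20, 0, 0, 4, 6], [46, -3, 0, 0, 0, 4, 6], [46, -6, 0, 0, 0, 4, 6], [46, -9, 0, 0, 0, 4, 6]],
])

```text
clock: 11.45
eef_pos: [0.5815, -0.0358, 0.1899]
tool_rot: [0.781, 0.625, -0.009, -0.012]
ft_force: [0.4, 0.6, -1.6]
grip_width: 0.0124
```

```bash
python3 st.py .5745 .1662 .20
```

```text
t 11.45 pos [ 0.5815 -0.0358  0.1899] yaw 77.3 level fix deg [-1.73 -0.12  0.  ] knife rel [-197.   -48.8] F [ 0.41  0.59 -1.6 ] g 0.0124 q [-0.07  0.45  0.19  1.35  0.01  1.73]
to target, tool mm [195.6 -51.4  -8.2]
```

>>> jog_arm([
  [[42, -11, 0, -1.7, 0, -0.8, 6], [42, -11, 0, 0, 0, 0, 6], [42, -11, 0, 0, 0, 0, 6], [42, -11, 0, 0, 0, 0, 6], [0, 0, 0, 0, 0, 0, 6]],
])

```text
clock: 11.95
eef_pos: [0.5652, 0.1495, 0.1792]
tool_rot: [0.774, 0.633, -0.007, -0.006]
ft_force: [-0.3, 0.7, -1.4]
grip_width: 0.0124
```

>>> jog_arm([
  [[0, 0, 0, 0, 0, 0, 6], [0, 0, 0, 0, 0, 0, 6]],
])

```text
clock: 12.15
eef_pos: [0.563, 0.1497, 0.1756]
tool_rot: [0.773, 0.634, -0.01, -0.007]
ft_force: [0.8, -1.1, 0.2]
grip_width: 0.0121
```

```bash
python3 st.py .5745 .1662 .1495
python3 - <<'E'
from h import *
a=camera("scene");np.save("pics/a8.npy",a)
save(a,"l8.png",(270,150,390,290),4)
E
```

```text
t 12.15 pos [0.563  0.1497 0.1756] yaw 78.7 level fix deg [-1.35  0.35 -0.  ] knife rel [-19.2   7.2] F [ 0.81 -1.06  0.21] g 0.0121 q [0.26 0.45 0.16 1.3  0.   2.03]
to target, tool mm [18.6  8.7 25.7]
```

View pics/l8.png

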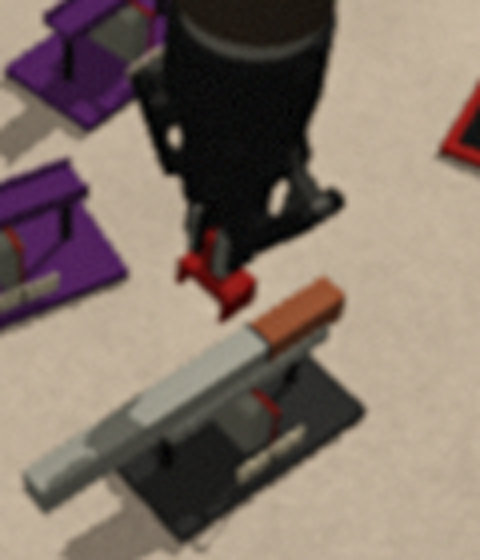

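Picture 12, the last one: the marker is held upright at scene about (323,218) and aligned with the bar, which looks level. From here the checks are numeric. I'll fit the marker's offset from the TCP.

Run:
```python
from fit import *
from st import rel
np.set_printoptions(precision=4,suppress=True)
a=np.load("pics/a8.npy"); M=red(a); v=np.zeros_like(M); v[195:235,305:340]=1; M=big(M&v,(323,220)); r,c=np.nonzero(M); print(M.sum(),c.min(),c.max(),r.min(),r.max())
e=get_obs()["eef_pos"]
low=M.copy(); 
for z in(e[2]-.0335,e[2]-.0305):
  f=lambda p:[place(B,p[0],p[1],p[2],z) for B in MK[:3]]
  # ignore the region of the post (hidden by fingers)
  def cost(p):
    d=draw("scene",f(p)); w=1-np.clip(draw("scene",[place(MK[3],p[0],p[1],p[2],z)]),0,1)*(d<.5); return (np.abs(d-M)*w).sum()/M.sum()
  q=differential_evolution(cost,[(.54,.59),(.125,.175),(1.1,1.65)],seed=0,popsize=8,maxiter=30,polish=False)
  print(z,q.x,q.fun,"knife rel",rel(q.x[:2],(.5745,.1662,1.362)),"tcp rel",rel(e[:2],(.5745,.1662,1.362)))
import slope
slope.edgeline("8",-.037,.0)
```

```text
183 314 333 207 229
0.14198861478814415 [0.5605 0.1546 1.4221] 0.3512636612021858 knife rel [-14.2  11.3] tcp rel [-19.    7.8]
0.14498861478814415 [0.5616 0.1517 1.4167] 0.3520321038251366 knife rel [-16.9   9.6] tcp rel [-19.    7.8]
8 n 47 slope -33.15 pred at 0,.06,.12: [-34.43, -32.66, -30.78]slope.py:9: RuntimeWarning: divide by zero encountered in divide
  a=np.load(f"pics/a{t}.npy").astype(float); r=cv2.GaussianBlur(a[...,2]/a[...,0],(1,5),0.8)
slope.py:9: RuntimeWarning: invalid value encountered in divide
  a=np.load(f"pics/a{t}.npy").astype(float); r=cv2.GaussianBlur(a[...,2]/a[...,0],(1,5),0.8)
```

>>> jog_arm([
  [[13, 10, 15, -1.3, 0.3, 0, 6], [0, 0, 8, 0, 0, 0, 6], [0, 0, 0, 0, 0, 0, 6], [0, 0, 0, 0, 0, 0, 6]],
])

```text
clock: 12.6
eef_pos: [0.5751, 0.1539, 0.1509]
tool_rot: [0.776, 0.63, -0.002, -0.0]
ft_force: [0.4, 0.4, -0.5]
grip_width: 0.0121
```

```bash
python3 st.py .5758 .1629 .1095
```

```text
t 12.6 pos [0.5751 0.1539 0.1509] yaw 78.1 level fix deg [-0.17  0.19 -0.  ] knife rel [-12.6  -3.7] F [ 0.35  0.38 -0.49] g 0.0121 q [ 0.26  0.47  0.13  1.23 -0.    2.04]
to target, tool mm [ 9.1 -1.  41.3]
```

>>> jog_arm([
  [[8, -1, 10, 0, 0, 0, 6], [0, 0, 5, 0, 0, 0, 6], [0, 0, 0, 0, 0, 0, 6], [0, 0, 0, 0, 0, 0, 6]],
])

```text
clock: 13.0
eef_pos: [0.576, 0.1611, 0.1357]
tool_rot: [0.777, 0.629, -0.002, 0.0]
ft_force: [-0.1, -0.0, -0.3]
grip_width: 0.0124
```

```bash
python3 st.py .5758 .1629 .1095; python3 - <<'E' 2>/dev/null
from fit import *
from st import rel
a=camera("scene");np.save("pics/a9.npy",a)
e=get_obs()["eef_pos"]; k=(.5745,.1662,1.362); z=e[2]-.0335
u=proj("scene",[e-[0,0,.0085]])[0]; M=red(a); v=np.zeros_like(M); i,j=u.astype(int); v[j-16:j+16,i-16:i+16]=1; M=big(M&v,u)
f=lambda p:[place(B,p[0],p[1],1.362,z) for B in MK[:3]]
def cost(p):
    d=draw("scene",f(p)); w=1-np.clip(draw("scene",[place(MK[3],p[0],p[1],1.362,z)]),0,1)*(d<.5); return (np.abs(d-M)*w).sum()/M.sum()
q=differential_evolution(cost,[(e[0]-.015,e[0]+.015),(e[1]-.015,e[1]+.015)],seed=0,popsize=10,maxiter=25,polish=False)
print(M.sum(),q.x,q.fun,"marker",rel(q.x,k),"tcp",rel(e,k))
E
```

```text
t 13.0 pos [0.576  0.1611 0.1357] yaw 78.0 level fix deg [-0.14  0.18 -0.  ] knife rel [-5.4 -3.2] F [-0.06 -0.02 -0.34] g 0.0124 q [ 0.27  0.49  0.12  1.2  -0.    2.05]
to target, tool mm [ 1.8 -0.5 26.2]
260 [0.576757   0.16500578] 0.4733173076923077 marker [-0.7 -2.5] tcp [-4.7 -2.5]
```

>>> jog_arm([
  [[1, -1, 9, 0, 0, 0, 6], [0, 0, 7, 0, 0, 0, 6], [0, 0, 5, 0, 0, 0, 6], [0, 0, 0, 0, 0, 0, 6]],
])

```text
clock: 13.45
eef_pos: [0.5751, 0.1625, 0.1132]
tool_rot: [0.777, 0.63, -0.002, 0.0]
ft_force: [0.4, -0.6, -0.2]
grip_width: 0.0123
```

```bash
python3 st.py .5763 .1639 .1095
```

```text
t 13.45 pos [0.5751 0.1625 0.1132] yaw 78.0 level fix deg [-0.11  0.16 -0.  ] knife rel [-4.1 -2. ] F [ 0.42 -0.58 -0.24] g 0.0123 q [ 0.28  0.51  0.08  1.15 -0.    2.06]
to target, tool mm [1.6 0.9 3.7]
```

>>> jog_arm([
  [[0, 0, 2, 0, 0, 0, 6], [0, 0, 1.5, 0, 0, 0, 6], [0, 0, 0, 0, 0, 0, 6]],
])

```text
clock: 13.75
eef_pos: [0.5752, 0.1626, 0.1094]
tool_rot: [0.777, 0.63, -0.002, 0.0]
ft_force: [0.6, 0.2, -0.8]
grip_width: 0.012
```

>>> jog_arm([
  [[0, 0, 0.5, 0, 0, 0, 16], [0, 0, 0, 0, 0, 0, 22], [0, 0, 0, 0, 0, 0, 30], [0, 0, 0, 0, 0, 0, 40], [0, 0, 0, 0, 0, 0, 40]],
])

```text
clock: 14.25
eef_pos: [0.5759, 0.1626, 0.1098]
tool_rot: [0.777, 0.629, -0.001, 0.001]
ft_force: [-0.6, 0.9, 0.0]
grip_width: 0.0398
```

>>> jog_arm([
  [[0, 0, -10, 0, 0, 0, 40], [0, 0, -25, 0, 0, 0, 40], [0, 0, -35, 0, 0, 0, 40], [0, 0, -40, 0, 0, 0, 40], [-40, 0, -20, 0, 0, 0, 40]],
])

```text
clock: 14.75
eef_pos: [0.5657, 0.126, 0.242]
tool_rot: [0.775, 0.632, -0.004, -0.001]
ft_force: [0.5, -1.8, 0.1]
grip_width: 0.0398
```

>>> jog_arm([
  [[-45, 0, 0, 0, 0, 0, 40], [-45, 0, 0, 0, 0, 0, 40], [-45, 0, 0, 0, 0, 0, 40], [-45, 0, 0, 0, 0, 0, 40], [0, 0, 0, 0, 0, 0, 40]],
])

```text
clock: 15.25
eef_pos: [0.531, -0.058, 0.2535]
tool_rot: [0.775, 0.632, 0.002, 0.005]
ft_force: [-1.0, -0.2, -0.3]
grip_width: 0.04
```

```bash
python3 - <<'E' 2>/dev/null
from fit import *
from st import rel,state
import slope
state()
im={"scene":camera("scene"),"top":camera("top")};np.save("pics/a10.npy",im["scene"]);np.save("pics/b10.npy",im["top"])
k=(.5745,.1662,1.362); MS={}
for n in im:
    u=proj(n,[[.5745,.1662,.105]])[0]; i,j=u.astype(int); M=red(im[n]); v=np.zeros_like(M); v[j-16:j+14,i-16:i+16]=1; MS[n]=big(M&v,u); print(n,u,MS[n].sum(),np.argwhere(MS[n]).mean(0))
    for z in(.073,.076,.079):
        q,c=fit(lambda p:[place(B,*p,z) for B in MK],{n:MS[n]},[(.555,.595),(.145,.185),(1.1,1.65)]); print(n,z,q.round(4),round(c,3),"rel",rel(q[:2],k))
slope.edgeline("10",-.037,.0)
p=proj("scene",[[.5745,.1662,.101]])[0]
r,c=np.nonzero(MS["scene"])
mu=np.c_[c,r]; ev,V=np.linalg.eigh(np.cov(mu.T)); print("extent",c.min(),c.max(),r.min(),r.max())
E
```

```text
t 15.25 pos [ 0.531  -0.058   0.2535] yaw 78.4 level fix deg [0.58 0.14 0.  ] knife rel [-229.1   -3.9] F [-0.99 -0.15 -0.3 ] g 0.04 q [-0.11  0.29  0.13  1.4  -0.    1.67]
scene [330.1879 231.7133] 331 [233.287  333.6918]
scene 0.073 [0.5738 0.1684 1.3784] 0.39 rel [2.  1.1]
scene 0.076 [0.5745 0.167  1.3519] 0.393 rel [0.8 0.1]
scene 0.079 [0.5758 0.1648 1.3226] 0.396 rel [-1.1 -1.6]
top [272.1761 162.3673] 249 [162.1245 268.988 ]
top 0.073 [0.5768 0.1647 1.3625] 0.438 rel [-1.  -2.6]
top 0.076 [0.5765 0.1648 1.336 ] 0.438 rel [-1.  -2.2]
top 0.079 [0.5762 0.1643 1.3824] 0.44 rel [-1.5 -2.1]
10 n 45 slope -32.98 pred at 0,.06,.12: [-34.43, -32.66, -30.78]
extent 321 345 223 244
```

```bash
python3 - <<'E' 2>/dev/null
from fit import *
from st import rel
k=(.5745,.1662,1.362)
for n,f_ in(("scene","a10"),("top","b10")):
    a=np.load(f"pics/{f_}.npy").astype(int); u=proj(n,[[.5745,.1662,.105]])[0]; i,j=u.astype(int)
    M=(a[...,0]>50)&(a[...,0]>1.45*a[...,1])&(a[...,0]>1.5*a[...,2])&(a[...,1]<1.12*a[...,2]); v=np.zeros_like(M); v[j-16:j+14,i-16:i+16]=1; M=big(M&v,u)
    from scipy.spatial.transform import Rotation as R
    def mod(p):
        T=R.from_euler("xy",[p[3],p[4]]).as_matrix(); return [place((B-[0,0,.014])@T.T+[0,0,.014],p[0],p[1],1.362,p[2]) for B in MK]
    q,c=fit(mod,{n:M},[(.56,.59),(.15,.18),(.070,.083),(-.4,.4),(-.4,.4)]); print(n,M.sum(),"z0",q[2].round(4),"rel",rel(q[:2],k),"roll,pitch",q[3:].round(3),"cost",round(c,3))
E
```

```text
scene 86 z0 0.0707 rel [ 2.3 -0.7] roll,pitch [ 0.398 -0.393] cost 1.22
top 116 z0 0.0737 rel [-1.2 -1.2] roll,pitch [-0.201 -0.046] cost 0.409
```

Run:
```python
from h import *
for f,(x0,x1,y0,y1) in(("a10",(314,350,214,250)),("b10",(250,290,145,178))):
    h=cv2.cvtColor(np.load(f"pics/{f}.npy"),cv2.COLOR_RGB2HSV)
    for r in range(y0,y1): print(r,"".join("." if h[r,c,1]<95 else ("R" if (h[r,c,0]<4 or h[r,c,0]>170) else "c" if h[r,c,0]<20 else ",") for c in range(x0,x1)))
```

```text
214 ....................................
215 ....................................
216 ....................................
217 ....................................
218 ....................................
219 ....................................
220 ..................................cc
221 .................................ccc
222 ...............................ccccc
223 ..............................cccccc
224 ................cc..........cccccccc
225 ...............cRRc........ccccccccc
226 .............cRRRRRc.....ccccccccccc
227 .............cRRRRRRc..ccccccccccccc
228 .............RRRRRRRcccccccccccccccc
229 ...........ccRRRRRRRcccccccccccccccc
230 .........cRRRRRRRRRRcccccccccccccccc
231 ........cRRRRRRRRRRRcccccccccccccccc
232 .......cRRRRRRRRRRRRccccccccccccccc.
233 .......cRRRRRRRRRRRRRccccccccccccc..
234 .......cRRRRRRRRRRRRRRcccccccccc....
235 .......cRRRRRRRRRRRRRRRcccccccc.....
236 .......cRcRRRRRRRRRRRRRRccccc.......
237 ...........RRRRRRRRRRRRRRccc........
238 ............RRRRRRRRRRRRRc..........
239 .............RRRRRRRRRRRR...........
240 ..............RRRRRRRRRRR.....
[... 1160 characters left out ...]
ccccRRRRRRRRR............
163 ....cccccccccccccccRRRRRRRRR............
164 ........ccccccccccRRRcRRRRRc............
165 ............ccccccRRRRRRRRRR............
166 ..................RRRRRRRRRR............
167 ..................RRRRRRRRRR............
168 ..................RRRRRRRRRR............
169 ..................RRRRRRRRRR............
170 ..................RRRRRRRRR.............
171 ......................cRRcR.............
172 ........................................
173 ........................................
174 ........................................
175 ........................................
176 ........................................
177 ........................................
```

Run:
```python
from fit import *
from st import rel
from scipy.spatial.transform import Rotation as R
k=(.5745,.1662,1.362); MS={}
for n,f_,y1,(u0,u1) in(("scene","a10",246,(319,345)),("top","b10",173,(264,290))):
    h=cv2.cvtColor(np.load(f"pics/{f_}.npy"),cv2.COLOR_RGB2HSV); M=(h[...,1]>=95)&((h[...,0]<5)|(h[...,0]>170)); v=np.zeros_like(M); v[y1-26:y1,u0:u1]=1; MS[n]=M&v
def mod(p):
    T=R.from_euler("xy",[p[3],p[4]]).as_matrix(); return [place((B-[0,0,.014])@T.T+[0,0,.014],p[0],p[1],1.362,p[2]) for B in MK]
for s in(["scene"],["top"],["scene","top"]):
    q,c=fit(mod,{n:MS[n] for n in s},[(.56,.59),(.15,.18),(.070,.083),(-.4,.4),(-.4,.4)]); print(s,"z mid rel",(q[2]+.025-.06).round(4),"rel",rel(q[:2],k),"roll,pitch",q[3:].round(3),"cost",round(c,3))
```

```text
['scene'] z mid rel 0.0364 rel [2.9 2.1] roll,pitch [ 0.068 -0.17 ] cost 0.139
['top'] z mid rel 0.0364 rel [-1.  -1.5] roll,pitch [-0.164 -0.057] cost 0.111
['scene', 'top'] z mid rel 0.0434 rel [-1.2 -2. ] roll,pitch [ 0.029 -0.144] cost 0.341
```

```bash
python3 -c "
from workcell import *
print(job_done(), get_obs()['clock'])"
```

```text
the job is handed in; nothing more can be done
the job is handed in; nothing more can be done
```

I pushed the bar about 47 mm along the cradle with shut fingers on the copper end face until it balanced. I then set the red marker astride it above the knife edge and moved the arm clear. The job was handed in at about 15.5 s of the 61 s allowed, and no verdict was reported.

**Tilt:** calibrated against the 0.12 start, the bar's edge slope gives a tilt of about -0.01 rad, both before and after placing the marker. The needle gave about 0 to -0.02 before placing and was not re-read afterwards. One free silhouette fit disagreed before placing, giving +0.05. I judged that fit biased by its yaw estimate; it would still be inside the 0.065 limit.

**Marker position:** the two cameras put it within about 3 mm of the knife edge both along and across the bar. Its height came out at 36–43 mm above the knife edge against 41 nominal, and that is only weakly determined.

**Marker upright:** it was seen upright in the gripper just before placing. The final mask fits gave tilts of 0.03 to 0.17 rad that disagree with each other, so they show no clear lean but do not prove it stands true. An earlier fit with a poor mask gave up to 0.4 rad; I discarded it for its bad match. I had no pictures left to view at the end.

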